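Sniff the chamber seam for leaks

TASK

Take the leak-sniffing stylus (the tool with the slim straight handle) from the tool stand and, holding it upright, guide its tip along the groove between the two cover plates of the test chamber in one slow, unbroken pass, from the end with the brass gas port to the other end, no faster than about 5 cm a second. Keep the tip in or just above the groove, within about a centimetre, without pressing on it, and do not cross low over the plates on the way in or out. Then hang the stylus back upright in the same hole of the stand without dropping it, and leave the ball-headed scraper where it hangs.

Things in the scene. Friction and masses are not known exactly. Their poses are not given: they have to be found in the camera images.
- stylus_grip (a point): Handle centre of the loose stylus hanging upright in either hole of the tool stand. Handle: slim grey upright cylinder, diameter 22, reaching 28 mm above and 32 mm below this point. Under it a black round guard, diameter 56, 6 thick, rests on the stand's plate, 38 mm below this point; below that a steel needle, 12 mm thick, tapering to 4, runs 75 mm down to the tip. 60 g, round; z up along it.
- stylus_tip (a point): Tip of the stylus, on its axis, 113 mm below the handle's centre. z up along the tool. The fixed stand has a plate 80 x 190 mm, top 95 mm above the bench, with two round 31 mm through holes 110 mm apart; the tip hangs 20 mm above the bench. The guard covers the hole even when the tool hangs 9 mm off its centre.
- seam (a point): Middle of the seam, level with the white cover plates' tops, 36 mm above the bench. The seam is a straight dark groove, 170 long, 8 wide, 3 deep, along the top of a fixed grey chamber 190 x 110 x 36 mm at any yaw. x runs along the groove: brass gas port (16 mm stub, 35 mm out of the end wall) beyond x = -85 mm, other end x = +85 mm. y across, z up. Screw heads 3 mm high lie 41 mm to the sides.
- scraper_grip (a point): Centre of the 34 mm ball head of the scraper, a loose tool hanging by a like 56 mm guard in the stand's other hole, 110 mm from the stylus; its ball tops out 43 mm above the stand's plate and a flat blade hangs below. Not to be disturbed.
Things that resemble listed ones, but are neither listed nor needed, are in the scene too. What is shaped like the part that bears stylus_grip but blue or orange is not meant.

How it is judged:
By the outcome, as a careful person would: the job done as asked, in the order asked, and still so for the second after the job is handed in, with the robot touching nothing.
It also fails if it takes over 64 s, if anything falls off the work surface, if the arm or the gripper's body presses on something with over 40 N, if the wrist force passes 120 N, or if a joint passes its speed limit or range.

ROBOT

A 7-joint arm with a two-finger parallel gripper is mounted at the origin on a cart in front of the work surface, level with it; the furniture and walls round the work are solid. World frame = base frame: x ahead of the robot, y to its left, z up, the work surface at z = 0. Lengths are in m, angles in rad, forces in N, time in s.
With the tool pointing down it reaches from about 0.4 to 0.85 m from the base axis. Payload 10.4 kg.
Tool frame: the origin (TCP) lies at the very end of the fingers, on their centre line; the grasp point (between the pads) lies 19 mm behind it; z points along the fingers, y is the line along which they close (so a half turn about z gives the same grasp; the last joint's range is limited). The gripper opens to 87 mm and grips with 3 to 60 N. Pads are 19 mm wide; open, the fingers measure 117 mm over their backs; the gripper's body (75 mm by 190 mm) begins 51 mm behind the grasp point.
Start: joints at [-1.322, 0.332, -0.065, 1.46, 0.022, 1.35, -0.088], TCP at [0.168, 0.602, 0.223] pointing down, gripper open.
Joint ranges: [-2.6, 2.6], [-0.5, 2.12], [-1.47, 1.34], [0.16, 2.42], [-1.27, 4.41], [0.06, 2.06], [-2.6, 2.6]. Speed limits (rad/s): [2.22, 2.22, 2.79, 2.79, 3.14, 3.14, 3.14].

INTERFACE

Orientations are given as a unit quaternion [x, y, z, w].
In Python, from bench import r gives the robot as it stands.
- The arm moves only by the shell command python3 -m crank 'ROWS' [FORCE]. ROWS is JSON, a list that holds one entry, the list of rows, each a list of 5 numbers: the shift along the tool's x, y, z in mm, then the turn about the tool's z in degrees, then the opening, from -1 (shut) to 1 (fully open). A call has 1 to 20 rows; each row is the pose to reach, as a shift and turn from the pose commanded when the call began, along the tool's axes at that moment; what a row does not reach only later rows make up. A row lasts 1/10 s, in which the tool goes at most 50 mm and 8.59 degrees, less where a joint would pass 70% of its speed; a pose out of reach is approached as far as the arm can. A call with a gripper value outside its range is refused whole. The fingers move at their own pace and stop on an object; FORCE is the grip in N (left out, the last holds). Time passes only in rows, so rows that repeat a pose let the fingers close. It gives the time, the measured TCP pose, the force, the opening and the grip force at its end, in the units of the state.
- r.read_state(): the state, without advancing time (a new reading comes with each control period).
- r.camera(name): name is "side" or "top" or "wrist"; returns a dict with "image" (384x512x3 uint8, red, green, blue), "vfov" (degrees; the focal length in pixels is half the picture's height over the tangent of half this angle, whatever the lens; pixels are square), "cx", "cy" (the principal point, pixels), "k1" (the pictures are not rectified: a ray, as slopes to the right and down, at radius r is drawn at 1 + k1 r^2 times it, then the intrinsics apply), "eye" and "attitude" of the camera in the world. Camera axes: x right, y down, z forward; pixel columns grow to the right and rows downward; lengths in m; the calibration is good to about 2 mm. A picture is of the moment at which its call begins. There is no depth.
- r.close_job(): hands the job in; it is judged then, once.
The state is a dict: "time": time; "joint_positions": joint angles; "joint_vel": joint speeds; "joint_torque": joint torques, N m; "ee_pos": TCP position; "eef_rot": TCP orientation; "ft_force": force on the tool from outside, world axes, zero at the start; "torque": the same for the moment, N m; "width": finger opening in m; "grip_force": force on a finger pad.
Only numpy, scipy, OpenCV 4.12 (cv2) and the standard library are available. Lean on these libraries where they do the work, as an engineer would, in place of code of your own. Each camera call takes 0.05 s, during which the arm holds its last target. There are 200 camera calls.

## Working session

There is one attempt and no reset: what is moved stays moved. The work goes in short steps, Python scripts to look and compute and a shell command to move; the robot and the scene stay as the last step left them, time stands still between calls to the robot, and variables do not carry over. Pictures are saved under pics/ and viewed, at most 14 in all, crops included, and the job is handed in when it is done.

```bash
mkdir -p pics; ls
cat > h.py <<'E'
import numpy as np, cv2
from bench import r
from scipy.spatial.transform import Rotation as R
def snap(n,f):
    c=r.camera(n); cv2.imwrite(f,c["image"][:,:,::-1]); np.save(f+".npy",c,allow_pickle=True); return c
def load(f): return np.load(f+".npy",allow_pickle=True).item()
def K(c):
    f=192/np.tan(np.radians(c["vfov"])/2); return np.array([[f,0,c["cx"]],[0,f,c["cy"]],[0,0,1.]])
def rot(c):
    a=np.array(c["attitude"]); return a if a.shape==(3,3) else R.from_quat(a).as_matrix()
def ray(c,u,v):
    p=cv2.undistortPoints(np.array([[[u,v]]],float),K(c),np.array([c["k1"],0,0,0.]))[0,0]
    return np.array(c["eye"]),rot(c)@np.array([p[0],p[1],1])
def onz(c,u,v,z):
    e,d=ray(c,u,v); return e+d*(z-e[2])/d[2]
def proj(c,P):
    q=rot(c).T@(np.array(P)-c["eye"]); return cv2.projectPoints(q[None],np.zeros(3),np.zeros(3),K(c),np.array([c["k1"],0,0,0.]))[0].ravel()
E
python3 - <<'E'
from h import *
for n in ("top","side","wrist"):
    c=snap(n,f"pics/{n}0.png"); print(n,{k:c[k] for k in c if k!="image"})
print(r.read_state())
a=[cv2.imread(f"pics/{n}0.png") for n in("top","side")]
cv2.imwrite("pics/ts.png",cv2.resize(np.vstack(a),None,fx=.78,fy=.78))
E
```

```text
pics
top {'vfov': 49.03050344661255, 'cx': 250.5035165874034, 'cy': 197.6826421432758, 'k1': -0.02793873953897435, 'eye': array([0.4578948 , 0.13972742, 1.01182426]), 'attitude': array([ 0.71657508, -0.69719996,  0.01021034, -0.0181141 ])}
side {'vfov': 43.61543915570463, 'cx': 262.5820088417082, 'cy': 189.3192156020388, 'k1': -0.16638347300088305, 'eye': array([ 0.00288451, -0.73132141,  0.61539305]), 'attitude': array([ 0.81517231, -0.21077775,  0.14508933, -0.51963057])}
wrist {'vfov': 64.08627189923376, 'cx': 258.0270990911496, 'cy': 188.5355593422446, 'k1': -0.02240126084083064, 'eye': array([0.09411032, 0.62251376, 0.38415338]), 'attitude': array([0.78870764, 0.59909509, 0.08315238, 0.11005004])}
{'time': 0.15, 'joint_positions': array([-1.32161477,  0.33271201, -0.06466952,  1.46073271,  0.0216002 ,
        1.34988622, -0.08851495]), 'joint_vel': array([-0.00096672,  0.00104657,  0.00030778, -0.00188246,  0.00065747,
       -0.00056519, -0.00109372]), 'joint_torque': array([ 8.15374351e-04, -6.23626328e+01,  2.48070614e-02, -3.90144861e+01,
       -6.12319540e-02,  3.71158600e-02,  7.20867070e-05]), 'ee_pos': array([0.1677218 , 0.60178293, 0.22195329]), 'eef_rot': array([ 1.35486350e-01,  9.90779076e-01, -5.19797766e-04, -4.37433898e-05]), 'ft_force': array([ 1.16498215,  0.13461482, -0.48072272]), 'torque': array([ 0.00190361, -0.03669597, -0.0133236 ]), 'grip_force': 0.0, 'width': 0.08667842923051416}
```

View pics/top0.png

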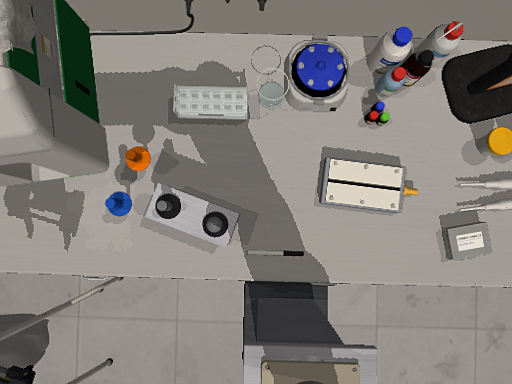

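View pics/side0.png

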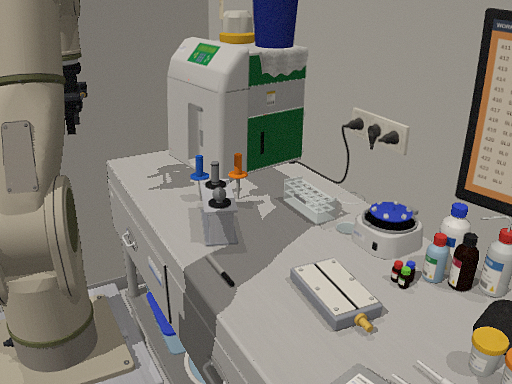

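The candidates for the stylus are top (168,206) and (215,224) in the stand, plus a blue one (118,204) and an orange one (138,158), which are excluded by colour. The side view shows a grey cylinder at (215,172), further away, and a ball at (219,190), nearer. That makes the stylus the left one in top. I'll confirm in a crop and measure.

Run:
```python
from h import *
t=load("pics/top0.png"); s=load("pics/side0.png")
a=cv2.resize(t["image"][170:250,100:260],None,fx=5,fy=5,interpolation=2)[:,:,::-1]
b=cv2.resize(s["image"][140:250,170:270],None,fx=3,fy=3,interpolation=2)[:,:,::-1]
c=cv2.resize(t["image"][140:225,310:425],None,fx=4,fy=2.2*330/187,interpolation=2)[:,:,::-1]
o=np.zeros((600,800,3),np.uint8); o[:400]=a
b=cv2.resize(s["image"][145:245,180:260],(160*1,200),interpolation=2)[:,:,::-1]
c=cv2.resize(t["image"][140:225,310:425],(270,200),interpolation=2)[:,:,::-1]
o[400:,:160]=b;o[400:,200:470]=c
cv2.imwrite("pics/crop.png",o)
g=cv2.cvtColor(t["image"],cv2.COLOR_RGB2GRAY)
for u,v in((168,206),(215,224)):print("guard",onz(t,u,v,.101))
for z in(.161,.133):print("proj")
# white plates
m=(t["image"].min(2)>165).astype(np.uint8); m[:, :315]=0;m[:,412:]=0;m[:150]=0;m[215:]=0
n,l,st,ce=cv2.connectedComponentsWithStats(m)
for i in range(1,n):
  if st[i][4]>100:
    rc=cv2.minAreaRect(np.argwhere(l==i)[:,::-1].astype(np.float32)); print(rc,[onz(t,*p,.036)[:2].round(4) for p in cv2.boxPoints(rc)])
hsv=cv2.cvtColor(t["image"],cv2.COLOR_RGB2HSV); m=cv2.inRange(hsv,(12,120,80),(32,255,255));m[:, :395]=0;m[:,430:]=0;m[:180]=0;m[205:]=0
p=np.argwhere(m)[:,::-1]; print("brass",p.mean(0),onz(t,*p.mean(0),.02))
```

```text
guard [0.4713307  0.32892992 0.101     ]
guard [0.4352376  0.22559257 0.101     ]
proj
proj
((365.34613037109375, 172.73077392578125), (72.80838775634766, 19.225383758544922), 7.125016689300537) [array([ 0.548 , -0.0275]), array([ 0.5927, -0.0322]), array([ 0.5762, -0.2008]), array([ 0.5316, -0.1958])]
((362.65716552734375, 195.77735900878906), (72.97076416015625, 19.45414924621582), 7.326407432556152) [array([ 0.4944, -0.0221]), array([ 0.5394, -0.0269]), array([ 0.5223, -0.1954]), array([ 0.4774, -0.1903])]
brass [409.46938776 190.91836735] [ 0.52365935 -0.22314261  0.02      ]
```

View pics/crop.png

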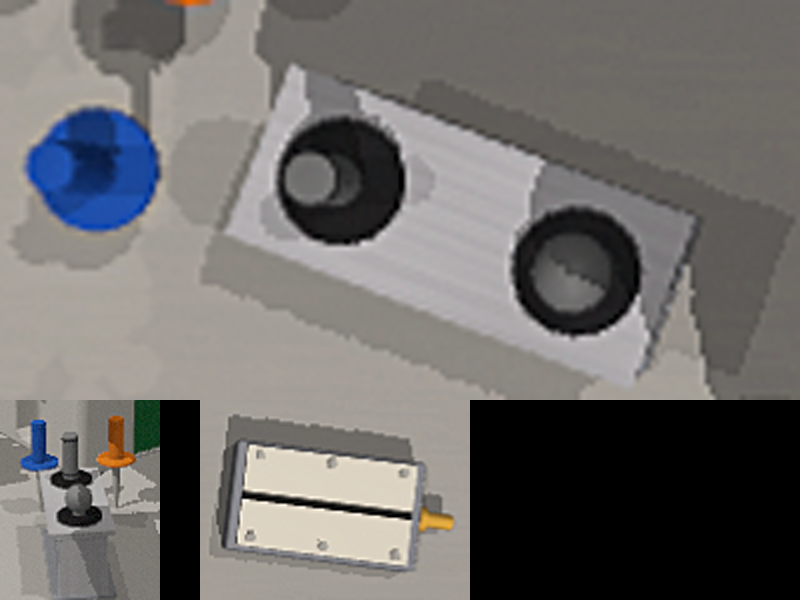

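The crop shows a slim grey handle (top, about px 162,205, guard centre 168,206) in the left hole. The right hole holds the ball-headed scraper (215,224). The brass port is on the chamber's right end, at −y. I'll move above the stylus.

```bash
python3 -m crank '[[[-40,-20,0,0,1],[-85,-42,0,0,1],[-130,-65,0,0,1],[-175,-87,0,0,1],[-220,-109,0,0,1],[-265,-131,0,0,1],[-310,-154,0,0,1],[-345,-171,0,0,1],[-366,-181,0,0,1],[-366,-181,0,0,1],[-366,-181,0,0,1],[-366,-181,0,0,1]]]' 20
python3 - <<'E'
from h import *
c=snap("wrist","pics/w1.png"); print({k:c[k] for k in("eye","attitude")}); s=r.read_state(); print(s["ee_pos"],s["eef_rot"],s["time"])
t=load("pics/top0.png"); print(onz(t,161.8,205,.161)); print(proj(c,[.4713,.3289,.101]),proj(c,[.4713,.3289,.161]))
E
```

```text
time: 1.35
ee_pos: [0.4707, 0.3306, 0.2224]
eef_rot: [0.135, 0.991, 0.0, -0.0]
ft_force: [0.3, 0.3, -0.4]
width: 0.0874
grip_force: 0.0
{'eye': array([0.39714331, 0.35099811, 0.38472826]), 'attitude': array([0.78825145, 0.59978369, 0.08355584, 0.10925932])}
[0.47069107 0.33064755 0.22241074] [ 1.34391153e-01  9.90928321e-01  9.71975728e-05 -2.66550957e-04] 1.4
[0.47212389 0.32916398 0.161     ]
[256.23343193 185.5388601 ] [255.84701993 206.02470361]
```

View pics/w1.png

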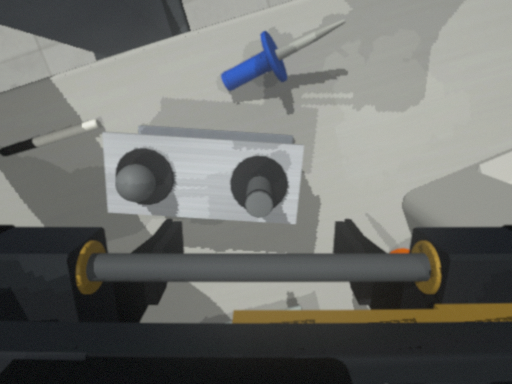

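In the wrist view the stylus guard is at (259,185), its handle top at (259,204), and the scraper at (140,180). The blue tool at (262,60) isn't where I expected it, so I'll check the top view.

Run:
```python
from h import *
c=snap("top","pics/t1.png");s=snap("side","pics/s1.png")
w=load("pics/w1.png")
t=load("pics/top0.png")
print("stylus wrist",onz(w,259.5,185.5,.101),onz(w,259.5,204,.161))
for z in(.0,.1):print("blue top0",onz(t,120,204,z),"blue w",onz(w,274,57,z), "orange",onz(t,140,158,z))
o=np.vstack([c["image"][100:384,:400],s["image"][100:384,100:500]]); cv2.imwrite("pics/ts1.png",o[:,:,::-1])
```

```text
stylus wrist [0.47209806 0.33192836 0.101     ] [0.4704647  0.33204915 0.161     ]
blue top0 [0.47442559 0.46669692 0.        ] blue w [0.35345304 0.38268229 0.        ] orange [0.58733949 0.42233429 0.        ]
blue top0 [0.47279183 0.43438207 0.1       ] blue w [0.36480918 0.37444682 0.1       ] orange [0.57454629 0.39440386 0.1       ]
```

View pics/ts1.png

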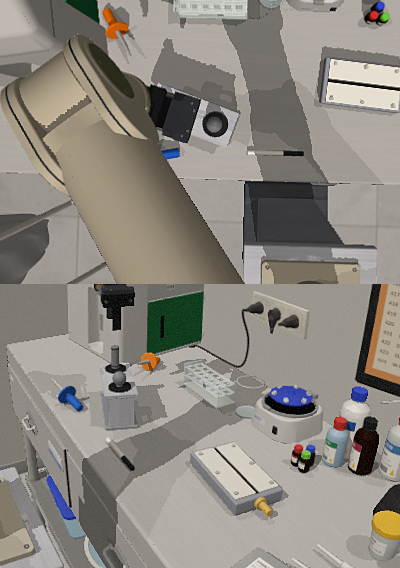

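Both coloured decoys were standing loose and have toppled. They now lie on the bench, clear of the stand, with nothing on the floor. The stylus is at about (0.4716, 0.3305), 1 mm from the TCP axis, so I'll descend and grip.

```bash
python3 -m crank '[[[-1,0,20,0,1],[-1,0,45,0,1],[-1,0,70,0,1],[-1,0,90,0,1],[-1,0,100,0,1],[-1,0,103,0,1],[-1,0,103,0,1],[-1,0,103,0,-1],[-1,0,103,0,-1],[-1,0,103,0,-1],[-1,0,103,0,-1],[-1,0,103,0,-1],[-1,0,103,0,-1],[-1,0,103,0,-1],[-1,0,103,0,-1],[-1,0,103,0,-1]]]' 25
```

```text
time: 3.1
ee_pos: [0.4727, 0.3292, 0.1195]
eef_rot: [0.135, 0.991, 0.0, -0.0]
ft_force: [-0.7, 0.2, -0.2]
width: 0.0229
grip_force: 0.1
```

```bash
python3 -m crank '[[[0,0,0,0,-1],[0,0,0,0,-1],[0,0,0,0,-1],[0,0,0,0,-1]]]' 25; python3 -m crank '[[[0,0,-10,0,-1],[0,0,-25,0,-1],[0,0,-45,0,-1],[0,0,-70,0,-1],[0,0,-95,0,-1],[0,0,-110,0,-1],[0,0,-118,0,-1],[0,0,-120,0,-1],[0,0,-120,0,-1],[0,0,-120,0,-1]]]'
python3 - <<'E'
from h import *
s=r.read_state();print(s["ee_pos"],R.from_quat(s["eef_rot"]).as_matrix().round(4).tolist())
c=snap("side","pics/s2.png");w=snap("wrist","pics/w2.png")
o=cv2.resize(c["image"][80:260,160:300],None,fx=3,fy=3)
o=np.hstack([o,cv2.resize(w["image"],(380,540))])
cv2.imwrite("pics/s2c.png",o[:,:,::-1])
e=np.array(s["ee_pos"]);print("exp tip px",proj(c,[e[0],e[1],.140]), "handle", proj(c,[e[0],e[1],.253]))
E
```

```text
time: 3.5
ee_pos: [0.4727, 0.3292, 0.1196]
eef_rot: [0.135, 0.991, 0.0, 0.0]
ft_force: [-1.0, 0.4, -0.1]
width: 0.0213
grip_force: 25.0
time: 4.5
ee_pos: [0.4723, 0.3289, 0.2384]
eef_rot: [0.135, 0.991, -0.001, -0.001]
ft_force: [-0.1, -0.1, -1.4]
width: 0.021
grip_force: 25.0
[0.472313   0.3289094  0.23843154] [[-0.9633, 0.2685, -0.0014], [0.2685, 0.9633, -0.0011], [0.001, -0.0014, -1.0]]
exp tip px [214.69886372 169.26189332] handle [213.72802394 127.62104501]
```

View pics/s2c.png

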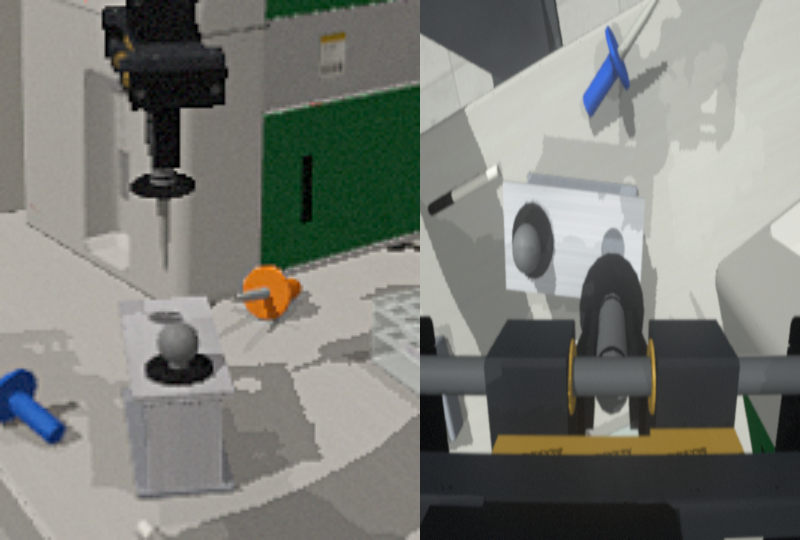

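The stylus hangs straight in the grip, with its tip at side px (215,170) against an expected (214.7,169.3). I'll carry it high to above the port end of the seam.

```bash
python3 -m crank '[[[-5,-13,-10,0,-1],[-15,-37,-20,0,-1],[-29,-74,-30,0,-1],[-44,-111,-30,0,-1],[-58,-148,-30,0,-1],[-73,-185,-30,0,-1],[-87,-221,-30,0,-1],[-102,-258,-30,0,-1],[-116,-295,-30,0,-1],[-131,-332,-30,0,-1],[-145,-369,-30,0,-1],[-160,-406,-30,0,-1],[-172,-438,-30,0,-1],[-182,-462,-30,0,-1],[-190,-482,-30,0,-1],[-194,-492,-30,0,-1],[-194,-492,-30,0,-1],[-194,-492,-30,0,-1],[-194,-492,-30,0,-1]]]'
python3 - <<'E'
from h import *
s=r.read_state();print(s["ee_pos"],R.from_quat(s["eef_rot"]).as_matrix().round(4).tolist())
c=load("pics/s2.png"); print("hole",onz(c,215,185.7,.095))
c=load("pics/side0.png"); 
for p in((.5269,-.1956,.036),(.5436,-.0271,.036)):print(proj(c,p))
E
```

```text
time: 6.5
ee_pos: [0.5277, -0.1954, 0.2695]
eef_rot: [0.135, 0.991, 0.0, -0.0]
ft_force: [-0.1, 0.6, -0.8]
width: 0.0213
grip_force: 25.0
[ 0.52765951 -0.1954263   0.26953535] [[-0.9638, 0.2667, 0.0], [0.2667, 0.9638, 0.0008], [0.0002, 0.0008, -1.0]]
hole [0.47031903 0.3251538  0.095     ]
[356.90429017 307.71110968]
[313.66686806 262.87134201]
```

```bash
python3 -m crank '[[[0,0,15,0,-1],[0,0,40,0,-1],[0,0,65,0,-1],[0,0,85,0,-1],[0,0,97,0,-1],[0,0,105,0,-1],[0,0,108,0,-1],[0,0,108,0,-1],[0,0,108,0,-1],[0,0,108,0,-1]]]'
python3 - <<'E'
from h import *
s=r.read_state();e=np.array(s["ee_pos"]);print(e)
c=snap("side","pics/s3.png");w=snap("wrist","pics/w3.png")
print("tip exp",proj(c,e-[0,0,.0995]),"ends",proj(c,(.5269,-.1956,.036)),proj(c,(.5436,-.0271,.036)),"wrist tip",proj(w,e-[0,0,.0995]),"ends",proj(w,(.5269,-.1956,.036)),proj(w,(.5436,-.0271,.036)))
o=np.hstack([cv2.resize(c["image"][240:340,280:400],None,fx=4,fy=4,interpolation=2)[:,:480],cv2.resize(w["image"][:,100:420],(320,400))])
cv2.imwrite("pics/s3c.png",o[:,:,::-1])
# groove from side0: dark between plates
g=load("pics/side0.png")["image"]; m=(g.min(2)>150).astype(np.uint8);m[:250]=0;m[330:]=0;m[:,:285]=0;m[:,385:]=0
n,l,st,ce=cv2.connectedComponentsWithStats(m)
for i in range(1,n):
  if st[i][4]>150:
    rc=cv2.minAreaRect(np.argwhere(l==i)[:,::-1].astype(np.float32)); print(st[i],[onz(load("pics/side0.png"),*p,.036)[:2].round(4) for p in cv2.boxPoints(rc)])
E
```

```text
time: 7.5
ee_pos: [0.5279, -0.197, 0.1622]
eef_rot: [0.136, 0.991, 0.0, 0.001]
ft_force: [-0.9, -0.2, -0.6]
width: 0.0215
grip_force: 25.0
[ 0.52790374 -0.19695649  0.16223318]
tip exp [359.37005968 296.74549596] ends [356.90429017 307.71110968] [313.66686806 262.87134201] wrist tip [257.7422714  190.84819991] ends [258.81203064 181.7907019 ] [433.82204474 152.22509943]
[ 285  250  100   65 4545] [array([0.5165, 0.0478]), array([ 0.7179, -0.0625]), array([ 0.5597, -0.2365]), array([ 0.3968, -0.1438])]
[ 285  280   42   50 1055] [array([ 0.3747, -0.1794]), array([ 0.4545, -0.0514]), array([ 0.5291, -0.0923]), array([ 0.439 , -0.2155])]
```

View pics/s3c.png

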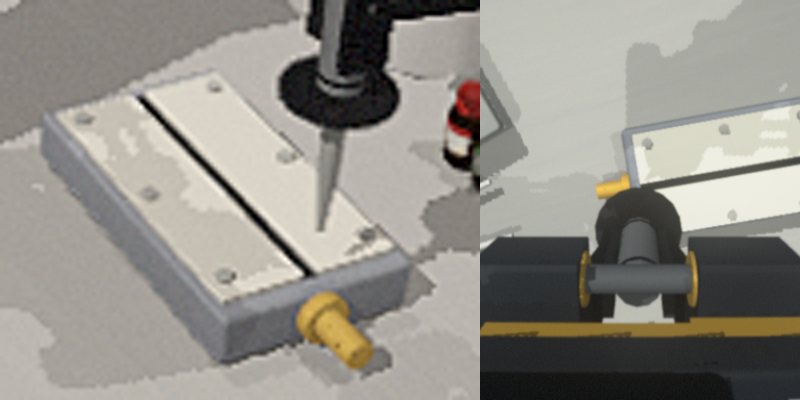

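The groove runs from side px (357,309) at the port to (316,264), and the tip is at (360,298). That agrees with the plan within 1–2 px. I'll lower to about 4 mm above the plates and start the pass at 28 mm/s.

```bash
python3 -m crank '[[[0.5,0,5,0,-1],[1,0,10,0,-1],[1,0,15,0,-1],[1,0,19,0,-1],[1,0,21,0,-1],[1,0,22,0,-1],[1,0,22,0,-1],[1,0,22,0,-1],[1,0,22,0,-1]]]'
python3 - <<'E'
from h import *
s=r.read_state();e=np.array(s["ee_pos"]);print(e)
c=snap("side","pics/s4.png")
tip=e-[0,0,.0995]
print("tip exp",proj(c,tip),"ends",proj(c,(.5269,-.1956,.036)))
cv2.imwrite("pics/s4c.png",cv2.resize(c["image"][250:340,290:400],None,fx=5,fy=5,interpolation=2)[:,:,::-1])
E
```

```text
time: 8.5
ee_pos: [0.5267, -0.1966, 0.1397]
eef_rot: [0.135, 0.991, 0.0, 0.0]
ft_force: [-0.4, -0.4, -0.2]
width: 0.0212
grip_force: 25.0
[ 0.52665752 -0.19660624  0.13969895]
tip exp [357.38969951 306.30296544] ends [356.90429017 307.71110968]
```

View pics/s4c.png

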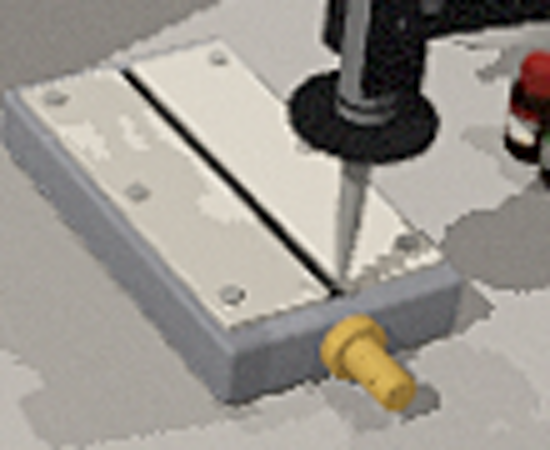

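The tip (crop 341,286) hovers just above the groove's port end (338,292). I'll run the pass.

```bash
python3 -m crank '[[[0.3,1.4,0,0,-1],[0.7,4,0,0,-1],[1.2,6.8,0,0,-1],[1.6,9.6,0,0,-1],[2.1,12.4,0,0,-1],[2.6,15.2,0,0,-1],[3.1,18,0,0,-1],[3.6,20.8,0,0,-1],[4,23.6,0,0,-1],[4.5,26.4,0,0,-1],[5,29.2,0,0,-1],[5.5,32,0,0,-1],[6,34.8,0,0,-1],[6.4,37.6,0,0,-1],[6.9,40.4,0,0,-1],[7.4,43.2,0,0,-1],[7.9,46,0,0,-1],[8.4,48.8,0,0,-1],[8.8,51.6,0,0,-1],[9.3,54.4,0,0,-1]]]'
python3 -m crank '[[[0.5,2.8,0,0,-1],[1,5.6,0,0,-1],[1.4,8.4,0,0,-1],[1.9,11.2,0,0,-1],[2.4,14,0,0,-1],[2.9,16.8,0,0,-1],[3.4,19.6,0,0,-1],[3.8,22.4,0,0,-1],[4.3,25.2,0,0,-1],[4.8,28,0,0,-1],[5.3,30.8,0,0,-1],[5.8,33.6,0,0,-1],[6.2,36.4,0,0,-1],[6.7,39.2,0,0,-1],[7.2,42,0,0,-1],[7.7,44.8,0,0,-1],[8.2,47.6,0,0,-1],[8.6,50.4,0,0,-1],[9.1,53.2,0,0,-1],[9.6,56,0,0,-1]]]'
python3 - <<'E'
from h import *
s=r.read_state();e=np.array(s["ee_pos"]);print(e, "line x",.53525+(e[1]+.11135)*.0991)
c=snap("side","pics/s5.png")
cv2.imwrite("pics/s5c.png",cv2.resize(c["image"][240:340,280:400],None,fx=5,fy=5,interpolation=2)[:,:,::-1])
E
```

```text
time: 10.55
ee_pos: [0.5322, -0.1414, 0.1395]
eef_rot: [0.136, 0.991, 0.0, -0.0]
ft_force: [0.6, -0.8, -0.5]
width: 0.0211
grip_force: 25.0
time: 12.55
ee_pos: [0.538, -0.0849, 0.1395]
eef_rot: [0.135, 0.991, 0.0, -0.0]
ft_force: [-0.2, -0.1, 0.5]
width: 0.0216
grip_force: 25.0
[ 0.53798187 -0.08487476  0.13950403] line x 0.5378736966484171
```

View pics/s5c.png

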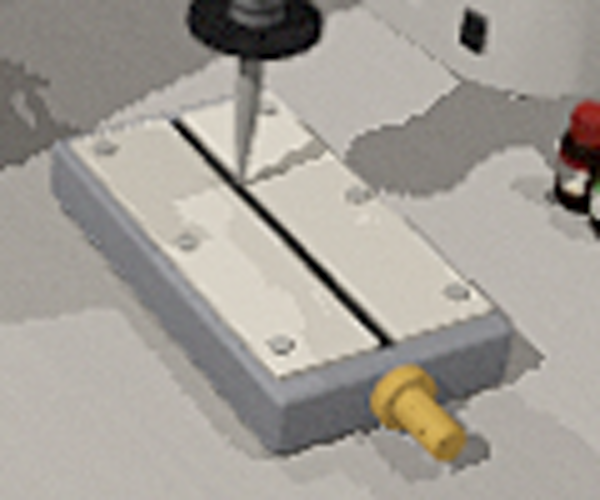

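The tip (crop 241,183) is right over the groove. I'll finish the pass, then lift.

```bash
python3 -m crank '[[[0.5,2.8,0,0,-1],[1,5.6,0,0,-1],[1.4,8.4,0,0,-1],[1.9,11.2,0,0,-1],[2.4,14,0,0,-1],[2.9,16.8,0,0,-1],[3.4,19.6,0,0,-1],[3.8,22.4,0,0,-1],[4.3,25.2,0,0,-1],[4.8,28,0,0,-1],[5.3,30.8,0,0,-1],[5.8,33.6,0,0,-1],[6.2,36.4,0,0,-1],[6.7,39.2,0,0,-1],[7.2,42,0,0,-1],[7.7,44.8,0,0,-1],[8.2,47.6,0,0,-1],[8.6,50.4,0,0,-1],[9.1,53.2,0,0,-1],[9.6,56,0,0,-1]]]'
python3 -m crank '[[[0.4,2.2,0,0,-1],[0.5,3.2,0,0,-1],[0.5,3.2,0,0,-1],[0.5,3.2,0,0,-1],[0.5,3.2,-4,0,-1],[0.5,3.2,-14,0,-1],[0.5,3.2,-34,0,-1],[0.5,3.2,-64,0,-1],[0.5,3.2,-94,0,-1],[0.5,3.2,-115,0,-1],[0.5,3.2,-125,0,-1],[0.5,3.2,-130,0,-1],[0.5,3.2,-130,0,-1],[0.5,3.2,-130,0,-1]]]'
python3 - <<'E'
from h import *
s=r.read_state();e=np.array(s["ee_pos"]);M=R.from_quat(s["eef_rot"]).as_matrix()
# hole: two views; side with stylus lifted, top (now unobstructed?)
c=snap("top","pics/t6.png"); 
g=cv2.cvtColor(c["image"],cv2.COLOR_RGB2GRAY)
cv2.imwrite("pics/t6c.png",cv2.resize(c["image"][170:250,130:260],None,fx=4,fy=4,interpolation=2)[:,:,::-1])
t=np.array([.4720,.3290,e[2]])
print(e,M.round(3).tolist(),"to go mm",(M.T@(t-e)*1000).round(1))
E
```

```text
time: 14.6
ee_pos: [0.5438, -0.0284, 0.1395]
eef_rot: [0.136, 0.991, 0.0, 0.0]
ft_force: [-0.0, -0.7, -0.1]
width: 0.0215
grip_force: 25.0
time: 16.0
ee_pos: [0.5437, -0.0254, 0.2685]
eef_rot: [0.135, 0.991, -0.0, -0.001]
ft_force: [-0.1, -0.4, -1.1]
width: 0.0211
grip_force: 25.0
[ 0.54371976 -0.02535329  0.26852028] [[-0.963, 0.268, -0.002], [0.268, 0.963, -0.0], [0.001, -0.001, -1.0]] to go mm [1.642e+02 3.221e+02 1.000e-01]
```

View pics/t6c.png

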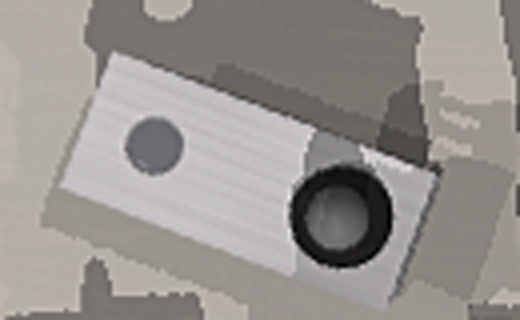

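The empty hole centre is at crop (154,145), or top px (168.2,206.0), about (0.471, 0.329). I'll return there high.

```bash
python3 -m crank '[[[5,10,-10,0,-1],[15,30,-20,0,-1],[33,64,-20,0,-1],[51,100,-20,0,-1],[69,135,-20,0,-1],[87,170,-20,0,-1],[105,205,-20,0,-1],[122,238,-20,0,-1],[138,269,-20,0,-1],[150,293,-20,0,-1],[159,310,-15,0,-1],[164,320,-5,0,-1],[165,322,10,0,-1],[165,322,25,0,-1],[165,322,30,0,-1],[165,322,30,0,-1],[165,322,30,0,-1],[165,322,30,0,-1]]]'
python3 - <<'E'
from h import *
s=r.read_state();e=np.array(s["ee_pos"]);M=R.from_quat(s["eef_rot"]).as_matrix()
c=load("pics/t6.png"); h=onz(c,168.2,206,.095)
t=np.array([h[0],h[1],.1195]);print(e,h,"to go",(M.T@(t-e)*1000).round(1))
c=snap("side","pics/s7.png")
print("tip exp px",proj(c,e-[0,0,.0995]))
cv2.imwrite("pics/s7c.png",cv2.resize(c["image"][110:250,170:270],None,fx=4,fy=4,interpolation=2)[:,:,::-1])
E
```

```text
time: 17.85
ee_pos: [0.4721, 0.3289, 0.2403]
eef_rot: [0.136, 0.991, 0.0, 0.0]
ft_force: [0.1, 0.1, -0.4]
width: 0.0214
grip_force: 25.0
[0.4721029  0.32887733 0.24028477] [0.47143133 0.32973762 0.095     ] to go [  1.    0.5 120.8]
tip exp px [214.6233924  169.00097613]
```

View pics/s7c.png

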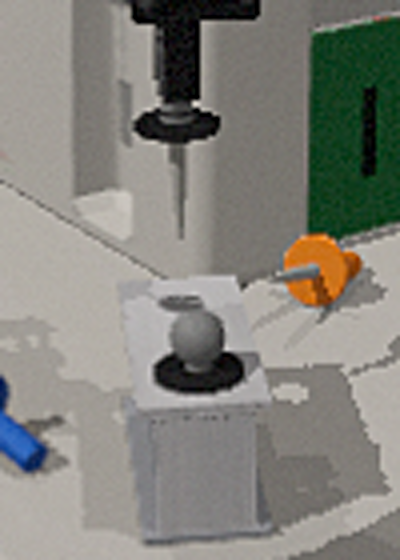

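The tip (crop 180,238) is straight above the hole (180,301). I'll lower until the guard rests and then check.

```bash
python3 -m crank '[[[1,0,10,0,-1],[1,0,25,0,-1],[1,0,40,0,-1],[1,0,55,0,-1],[1,0,70,0,-1],[1,0,85,0,-1],[1,0,98,0,-1],[1,0,108,0,-1],[1,0,114,0,-1],[1,0,117,0,-1],[1,0,119,0,-1],[1,0,120,0,-1],[1,0,120,0,-1],[1,0,120,0,-1],[1,0,120,0,-1]]]'
```

```text
time: 19.4
ee_pos: [0.4708, 0.3295, 0.1198]
eef_rot: [0.135, 0.991, 0.0, 0.0]
ft_force: [0.5, -0.4, 0.5]
width: 0.0215
grip_force: 25.0
```

```bash
python3 -m crank '[[[0,0,0.5,0,-0.45],[0,0,0.5,0,-0.4],[0,0,0.5,0,-0.3],[0,0,0.5,0,-0.1],[0,0,0.5,0,0.2],[0,0,0.5,0,0.6],[0,0,0.5,0,1],[0,0,0.5,0,1],[0,0,0.5,0,1],[0,0,0.5,0,1],[0,0,0.5,0,1],[0,0,0.5,0,1],[0,0,0.5,0,1]]]'
python3 -m crank '[[[0,0,-5,0,1],[0,0,-15,0,1],[0,0,-35,0,1],[0,0,-60,0,1],[0,0,-85,0,1],[0,0,-110,0,1],[0,0,-130,0,1],[0,0,-140,0,1],[0,0,-140,0,1],[0,0,-140,0,1],[0,0,-140,0,1]]]'
python3 - <<'E'
from h import *
c=snap("side","pics/s8.png");w=snap("wrist","pics/w8.png")
o=np.hstack([cv2.resize(c["image"][130:250,160:280],(400,400),interpolation=2),cv2.resize(w["image"],(400,400))])
cv2.imwrite("pics/s8c.png",o[:,:,::-1])
E
```

```text
time: 20.7
ee_pos: [0.4707, 0.3294, 0.119]
eef_rot: [0.135, 0.991, 0.0, -0.0]
ft_force: [0.1, 0.1, -0.1]
width: 0.0865
grip_force: 0.0
time: 21.8
ee_pos: [0.4703, 0.329, 0.2578]
eef_rot: [0.135, 0.991, -0.001, -0.001]
ft_force: [-0.8, -0.4, -1.1]
width: 0.0872
grip_force: 0.0
```

View pics/s8c.png

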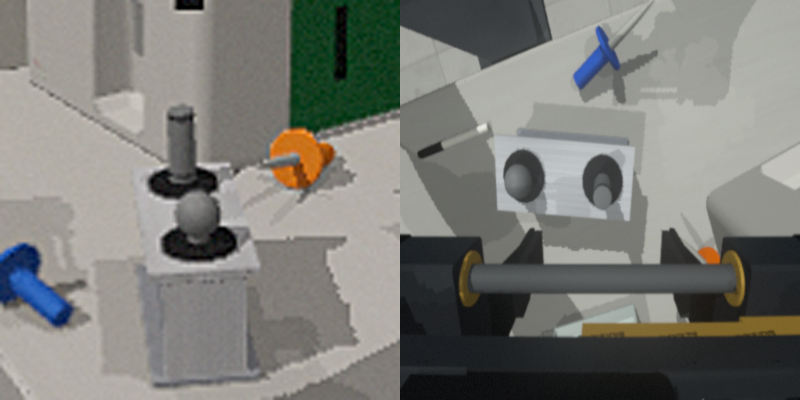

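The stylus hangs upright in its original hole (side crop 180,145), the scraper is undisturbed, and the gripper is clear.

```bash
python3 -c "from bench import r; print(r.close_job())"
```

```text
the job is handed in; nothing more can be done
None
```

The stylus traced the groove from the brass port to the far end in one pass at about 28 mm/s, with its tip about 4 mm above the plates; it hangs upright in its original hole, the scraper is undisturbed, and the job was handed in at about 22 s (the blue and orange look-alikes tipped over during the first approach and lie on the bench; cause not confirmed).

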